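# Hang the waste bin on the sampling cart's rail and fit its inner pail

### The arm

A 6-joint arm with a two-finger parallel gripper is mounted at the origin on the work surface. World frame = base frame: x ahead of the robot, y to its left, z up, the work surface at z = 0. Lengths are in m, angles in rad, forces in N, time in s.
With the tool pointing down it reaches from about 0.375 to 0.75 m from the base axis. Payload 9 kg.
Tool frame: the origin (TCP) lies midway between the tips of the shut fingers; the grasp point (between the pads) lies 19 mm behind it; z points along the fingers, y is the line along which they close (so a half turn about z gives the same grasp; the last joint's range is limited). The gripper opens to 85 mm and grips with 20 to 120 N. Pads are 22 mm wide; open, the fingers measure 114 mm over their backs; the gripper's body (76 mm by 85 mm) begins 54 mm behind the grasp point. The pads swing forward as they close: fully open they stand 13 mm farther back than shut.
Start: joints at [1.081, 0.104, 0.097, 1.564, 0, 1.353], TCP at [0.161, 0.578, 0.198] pointing down, gripper open.
Joint ranges: [-2.99, 2.99], [-0.84, 1.86], [-1.1, 1.16], [-1.84, 2.11], [-1.51, 1.56], [-3.14, 3.14]. Speed limits (rad/s): [2.22, 2.22, 2.57, 3.14, 3.14, 3.14].

### API

Orientations are given as a unit quaternion [w, x, y, z].
In Python, from rig import observe, get_image, job_done, silhouettes, pinpoint gives the robot as it stands. The module is installed in compiled form; this text tells all that it offers.
- The arm moves only by the tool jog_arm, never from a script. Its argument "motion" is a list that holds one entry, the list of rows, each a list of 5 numbers: the shift along the tool's x, y, z in mm, then the turn about the tool's z in degrees, then the closure, from 0 (fully open) to 1 (shut). A call has 1 to 20 rows; each row is the pose to reach, as a shift and turn from the pose commanded when the call began, along the tool's axes at that moment; what a row does not reach only later rows make up. A row lasts 1/10 s, in which the tool goes at most 50 mm and 8.59 degrees, less where a joint would pass 70% of its speed; a pose out of reach is approached as far as the arm can. A call with a gripper value outside its range is refused whole. The fingers move at their own pace and stop on an object; the grip force is fixed at half the most. Time passes only in rows, so rows that repeat a pose let the fingers close. It gives the time, the measured TCP pose, the force, the opening and the grip force at its end, in the units of the state.
- observe(): the state, without advancing time (a new reading comes with each control period).
- get_image(name): name is "scene" or "top" or "wrist"; returns a dict with "img" (384x512x3 uint8, red, green, blue), "z_map" (384x512 float32, m along the optical axis (not along the pixel's ray), 0 where there is no reading), "intrinsics" (3x3 intrinsics, pixels), "k1" (the pictures are not rectified: a ray, as slopes to the right and down, at radius r is drawn at 1 + k1 r^2 times it, then the intrinsics apply), "rvec" (rotation vector, rad) and "tvec" (3), from world to camera coordinates, as OpenCV has them; the wrist camera has in their place "mount" (4x4, takes a point from camera to tool coordinates, whose origin is the TCP and whose axes are the flange's). Camera axes: x right, y down, z forward; pixel columns grow to the right and rows downward; lengths in m; the calibration is good to about 2 mm. A picture is of the moment at which its call begins: read the wrist's pose just before it.
- job_done(): hands the job in; it is judged then, once.
Trained networks look in the newest picture that a camera, given by its name, has taken for a name from the list of things; names that differ only in an ending like _2 or _b are one class to them, and where a whole thing is asked for, a point or a joint stands for the part that bears it (a point fixed in the world has none). Each returns a list of dicts, best first, with "score" (0 to 1); they miss things now and then, are a little off and sometimes report something else, mostly with a low value. They report only what shows in the picture. A call takes as long as a camera call. They do not tell look-alikes from the thing itself.
- silhouettes(thing, camera): "mask" (384x512 bool, what is visible of it) and "point" ([column, row] in pixels, amid what is visible of it).
- pinpoint(thing, camera): "point" ([column, row] in pixels: a listed point, or the origin of a listed thing).
The state is a dict: "clock": time; "qpos": joint angles; "qd": joint speeds; "tau": joint torques, N m; "position": TCP position; "orientation": TCP orientation; "contact_force": force on the tool from outside, world axes, zero at the start; "torque": the same for the moment, N m; "gripper_width": finger opening in m; "gripper_force": force on a finger pad.
Only numpy, scipy, OpenCV 4.12 (cv2) and the standard library are available. Lean on these libraries where they do the work, as an engineer would, in place of code of your own. Each camera call takes 0.05 s, during which the arm holds its last target. There are 200 camera calls.

### The job

Hook the blue bin (its yellow tab is there to hold it by) onto the open stretch of the steel rail and slide it along under the keeper rod until it presses against the black buffer of the red collar; feel for the contact, and do not shove the collar out of its place. Then nest the yellow pail in the hanging bin, seated on its floor, let go, and leave the other things on the cart standing where they are.

Things in the scene. Friction and masses are not known exactly. Their poses are not given: they have to be found in the camera images.
- rail_top (a point): Middle of the top edge of the fixed steel rail, 150 mm above the table; y runs along the rail. The rail is a flat bar 10 mm thick (x), 25 mm high, 360 mm long (y -180 to 180 mm) between two blue posts (16 x 20 mm, tops level with the rail) at y = +-190 mm. The bin hangs on its +x side.
- rail: The rail's whole frame; origin on the table under the rail's middle, axes as rail_top. White bumper bar below the rail (face at x = 6, z 60 to 76 mm): the hung bin's back plate leans on it. Keeper rod 6 mm thick above the rail (x = -6, z 165 to 171 mm) from y = -33 mm to the +y post: the hook goes on only in the open stretch, y -180 to -33 mm.
- collar: Red collar round the rail, held by friction (slips at about 9 N): 20 mm along the rail (y +-10), 28 wide, top 10 mm above the rail. Origin at its middle on the rail's top edge, axes as the rail's. A stiff black buffer sleeve (25 mm wide, top 8 mm above the rail) sticks out of its -y face by 4 to 16 mm, different each time and not measured.
- bin: Blue tapered round bin with hook and tab, 0.3 kg, 100 mm high, outside diameter 68 mm at the foot, 90 at the rim, wall 4, floor 5 mm thick. Origin under the centre of the foot, z up, hook towards -x. Flat back plate 50 mm wide, outer face at x = -72.5 mm.
- bin_hook (a point): Middle of the hook's slot, on the underside of the hook's top (bin frame -80.5, 0, 99 mm); lies on the rail's top edge when hung. The steel hook is 50 mm wide (y), top plate 6 mm thick; slot 16 mm wide in x between back plate and lip; the lip goes down 29 mm below this point, its lower end flaring out to 18 mm on the -x side.
- bin_tab (a point): Grip point of the bin's yellow upright tab (bin frame -55, 0, 138 mm). The tab is 10 mm thick (y), x -70 to -42, z 105 to 155 mm in the bin's frame; the fingers close along y.
- pail: Loose yellow rigid inner pail, 0.09 kg, open at the top: 140 mm high, outside diameter 52 mm at the foot, 66 mm from z = 100 mm upwards, wall 3.5 mm, no handle. Origin under the centre of its foot, z up. Nested in the bin its foot stands on the bin's floor (5 mm above the bin's origin) and it stands out 45 mm above the bin's rim.
- sanitizer: Bystander: white bottle with a blue cap, 56 mm diameter, 150 mm high, origin under its centre.
- jar: Bystander: clear jar with a red cap, 52 mm diameter, 60 mm high, origin under its centre.
- wipes: Bystander: blue pack of wipes, 80 x 150 x 55 mm, origin under its centre.
- tube_rack: Bystander: white rack with red-capped tubes, 56 x 122 x 82 mm, origin under its centre.
- spray: Bystander: clear bottle, 64 mm diameter, 170 mm high, origin under its centre.
Things that resemble listed ones, but are neither listed nor needed, are in the scene too. There is more than one size of the bin; the job needs the middle-sized.

How it is judged:
By the outcome, as a careful person would: the job done as asked, in the order asked, and still so for the second after the job is handed in, with the robot touching nothing.
It also fails if it takes over 72 s, if anything falls off the work surface, if the arm or the gripper's body presses on something with over 40 N, if the wrist force passes 120 N, or if a joint passes its speed limit or range.

## Working session

There is one attempt and no reset: what is moved stays moved. The work goes in short steps, Python scripts to look and compute and a tool call to move; the robot and the scene stay as the last step left them, time stands still between calls to the robot, and variables do not carry over. Pictures are saved under pics/ and viewed, at most 13 in all, crops included, and the job is handed in when it is done.

Besides the shell and the picture viewer there is one more tool, called after ">>>" by a JSON object that holds its "op" and its "data", one argument or row to a line. jog_arm: Moves the arm, as the interface text tells. Its arguments: {"type":"object","properties":{"motion":{"type":"array"}},"required":["motion"]}

```bash
mkdir -p pics; cat > h.py <<'E'
import numpy as np, cv2
from rig import *
from scipy.spatial.transform import Rotation as R
def cam(name):
    s=observe(); d=get_image(name)
    if 'mount' in d:
        q=s['orientation']; T=np.eye(4); T[:3,:3]=R.from_quat([q[1],q[2],q[3],q[0]]).as_matrix(); T[:3,3]=s['position']
        d['T']=T@np.array(d['mount'])
    else:
        M=np.eye(4); M[:3,:3]=cv2.Rodrigues(np.array(d['rvec'],float))[0]; M[:3,3]=np.ravel(d['tvec']); d['T']=np.linalg.inv(M)
    return d
def slopes(d,uv):
    K=np.array(d['intrinsics']); p=(np.atleast_2d(uv).astype(float)-K[:2,2])/[K[0,0],K[1,1]]
    u=p.copy()
    for _ in range(20): u=p/(1+d['k1']*(u**2).sum(1,keepdims=True))
    return u
def ray(d,uv):
    u=slopes(d,uv); v=np.c_[u,np.ones(len(u))]@d['T'][:3,:3].T
    return d['T'][:3,3],v
def atz(d,uv,z):
    o,v=ray(d,uv); return o+v*((z-o[2])/v[:,2])[:,None]
def cloud(d,mask=None):
    Z=d['z_map']; m=Z>0
    if mask is not None: m=m&mask
    r,c=np.nonzero(m); u=slopes(d,np.c_[c,r]); z=Z[r,c][:,None]
    P=np.c_[u*z,z]@d['T'][:3,:3].T+d['T'][:3,3]
    return P,np.c_[c,r]
def project(d,P):
    M=np.linalg.inv(d['T']); p=np.atleast_2d(P)@M[:3,:3].T+M[:3,3]; s=p[:,:2]/p[:,2:]
    s=s*(1+d['k1']*(s**2).sum(1,keepdims=True)); K=np.array(d['intrinsics']); return s*[K[0,0],K[1,1]]+K[:2,2]
def save(d,n,box=None,k=1):
    im=d['img'][:,:,::-1]
    if box: im=im[box[1]:box[3],box[0]:box[2]]
    cv2.imwrite('pics/'+n,cv2.resize(im,None,fx=k,fy=k,interpolation=cv2.INTER_CUBIC))
E
python3 - <<'E'
from h import *
np.set_printoptions(precision=3,suppress=True)
ims=[]
for n in ['scene','top']:
    d=cam(n); ims.append(d['img'])
    print(n,d['T'][:3,3],d['T'][:3,2])
    for t in ['rail_top','rail','collar','bin','bin_hook','bin_tab','pail']:
        print(t,[(np.round(x['point']),round(x['score'],2)) for x in pinpoint(t,n)])
    for t in ['bin','pail','collar']:
        for x in silhouettes(t,n):
            P,_=cloud(d,x['mask'])
            if len(P): print(' sil',t,round(x['score'],2),np.round(x['point']),np.median(P,0),np.percentile(P,2,axis=0),np.percentile(P,98,axis=0))
    save(d,n+'0.png',k=1.5)
E
```

```text
scene [ 1.355 -0.304  1.091] [-0.625  0.211 -0.752]
rail_top [(array([285., 164.]), 0.57)]
rail [(array([282., 190.]), 0.84)]
collar [(array([311., 156.]), 0.39)]
bin [(array([112., 210.]), 0.77), (array([161., 231.]), 0.67), (array([187., 175.]), 0.56)]
bin_hook [(array([209., 146.]), 0.97), (array([118., 198.]), 0.96), (array([152., 194.]), 0.67)]
bin_tab [(array([151., 192.]), 0.9), (array([201., 140.]), 0.86), (array([114., 197.]), 0.57)]
pail [(array([198., 215.]), 0.97), (array([185., 277.]), 0.32)]
 sil bin 0.98 [192. 157.] [ 0.314 -0.201  0.106] [ 0.239 -0.283  0.01 ] [ 0.356 -0.107  0.214]
 sil bin 0.97 [157. 215.] [ 0.488 -0.373  0.077] [ 0.428 -0.411  0.011] [ 0.558 -0.337  0.15 ]
 sil bin 0.92 [115. 202.] [ 0.387 -0.528  0.051] [ 0.325 -0.57   0.001] [ 0.415 -0.481  0.103]
 sil pail 0.8 [196. 199.] [ 0.517 -0.221  0.099] [ 0.355 -0.25   0.001] [ 0.531 -0.19   0.141]
 sil collar 0.65 [284. 176.] [0.479 0.134 0.082] [ 0.425 -0.068  0.004] [0.521 0.329 0.159]
 sil collar 0.2 [158. 217.] [ 0.489 -0.372  0.077] [ 0.428 -0.41   0.004] [ 0.558 -0.335  0.15 ]
top [0.456 0.003 1.1
[... 228 characters left out ...]

bin_hook [(array([407., 237.]), 0.79), (array([373., 221.]), 0.74), (array([292., 264.]), 0.69)]
bin_tab [(array([307., 268.]), 0.92), (array([416., 232.]), 0.65), (array([379., 214.]), 0.6)]
pail [(array([317., 197.]), 0.93)]
 sil bin 0.78 [374. 198.] [ 0.497 -0.376  0.073] [ 0.421 -0.412  0.003] [ 0.552 -0.331  0.156]
 sil bin 0.68 [418. 233.] [ 0.382 -0.541  0.054] [ 0.354 -0.573  0.   ] [ 0.408 -0.479  0.105]
 sil pail 0.85 [323. 197.] [ 0.498 -0.231  0.081] [ 0.466 -0.248  0.002] [ 0.525 -0.186  0.143]
 sil collar 0.62 [371. 203.] [ 0.494 -0.376  0.071] [ 0.418 -0.413  0.002] [ 0.551 -0.331  0.156]
 sil collar 0.61 [173. 200.] [0.484 0.226 0.16 ] [0.475 0.215 0.146] [0.492 0.242 0.17 ]
```

View pics/scene0.png

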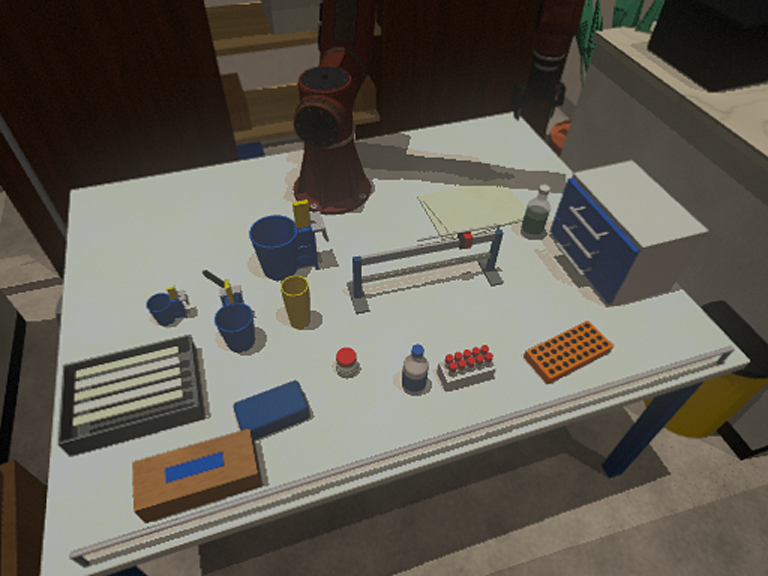

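View pics/top0.png

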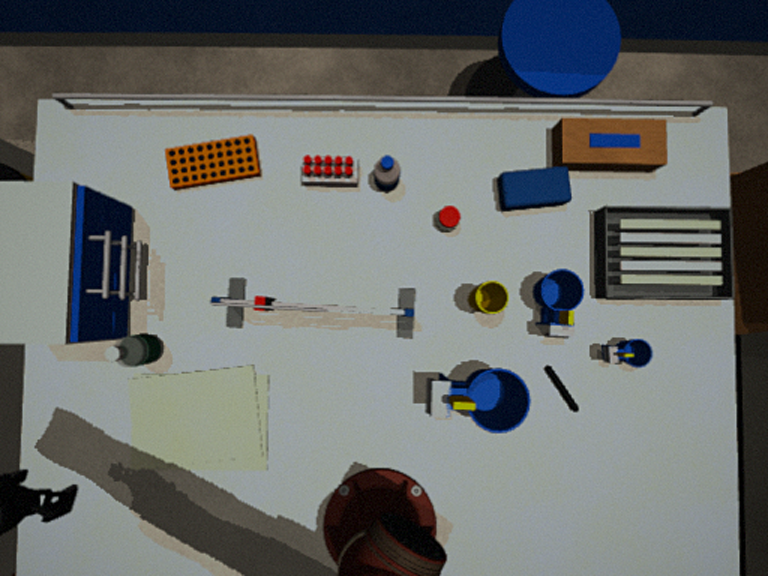

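The scene shows three blue bins: a large one at scene (187,165), a mid-sized one at (157,215) and a small one at (115,202). The mid-sized one, about 0.15 m high and beside the pail at (196,200), fits the 90 mm rim. The collar is at top px (173,203), towards +y, so the open rail stretch is at its -y end. Next I'll confirm sizes and fit the poses.

```bash
cat > m.py <<'E'
from h import *
from scipy.optimize import least_squares
np.set_printoptions(precision=4,suppress=True)
def circ(p):
    f=lambda q:np.hypot(p[:,0]-q[0],p[:,1]-q[1])-q[2]
    r=least_squares(f,[*p.mean(0),.04],loss='soft_l1',f_scale=.001); return r.x
for n in ['scene','top']:
    d=cam(n); P,uv=cloud(d); c=d['img'][uv[:,1],uv[:,0]].astype(int)
    hsv=cv2.cvtColor(d['img'],cv2.COLOR_RGB2HSV)[uv[:,1],uv[:,0]].astype(int)
    blue=(hsv[:,0]>100)&(hsv[:,0]<130)&(hsv[:,1]>120); yel=(hsv[:,0]>18)&(hsv[:,0]<35)&(hsv[:,1]>120); red=((hsv[:,0]<8)|(hsv[:,0]>172))&(hsv[:,1]>130)
    for nm,x,y,r in [('mid',.50,-.375,.09),('big',.31,-.2,.13),('small',.39,-.53,.07)]:
        b=blue&(np.hypot(P[:,0]-x,P[:,1]-y)<r)
        zt=np.percentile(P[b,2],98); rim=b&(P[:,2]>zt-.006)
        print(n,nm,'top z',zt,'rim circ',circ(P[rim][:,:2]),rim.sum())
    t=yel&(np.hypot(P[:,0]-.46,P[:,1]+.375)<.07)&(P[:,2]>.11); print(' tab',P[t].mean(0),P[t].min(0),P[t].max(0),t.sum())
    t2=t&(P[:,2]>.148); print('  tabtop',P[t2].mean(0),P[t2].min(0),P[t2].max(0),t2.sum())
    p=yel&(np.hypot(P[:,0]-.495,P[:,1]+.22)<.06)&(P[:,2]>.13); print(' pail',circ(P[p][:,:2]),P[p,2].max(),p.sum())
    k=red&(abs(P[:,0]-.48)<.05)&(abs(P[:,1]-.22)<.06)&(P[:,2]>.12); print(' collar',P[k].mean(0),P[k].min(0),P[k].max(0),k.sum())
    g=(abs(P[:,0]-.475)<.04)&(P[:,1]>-.09)&(P[:,1]<.35)&(P[:,2]>.143)&(P[:,2]<.154)
    q=P[g]; A=np.polyfit(q[:,1],q[:,0],1); 
    for _ in range(5):
        e=q[:,0]-np.polyval(A,q[:,1]); w=abs(e)<.007; A=np.polyfit(q[w,1],q[w,0],1)
    print(' rail x=',A,'y',np.percentile(q[w,1],[0,100]),w.sum())
    pb=blue&(abs(P[:,0]-.475)<.05)&(P[:,1]>-.1)&(P[:,1]<.36)&(P[:,2]>.14)
    for s in (-1,1):
        h=pb&(s*(P[:,1]-.13)>0); print('  post',s,P[h].mean(0),P[h].min(0),P[h].max(0),h.sum())
    if n=='scene': save(d,'crop1.png',(80,110,260,260),4)
print(observe()['orientation'],observe()['contact_force'])
E
python3 m.py
```

```text
scene mid top z 0.10448571050785853 rim circ [ 0.5153 -0.3735  0.0427] 73
scene big top z 0.1474880203096637 rim circ [ 0.298  -0.2308  0.0602] 55
scene small top z 0.07042938873666521 rim circ [ 0.3864 -0.5415  0.0294] 28
 tab [ 0.4676 -0.371   0.1434] [ 0.4479 -0.3754  0.1169] [ 0.4749 -0.3662  0.1591] 35
  tabtop [ 0.4627 -0.371   0.155 ] [ 0.4479 -0.3754  0.1489] [ 0.4736 -0.3662  0.1591] 18
 pail [ 0.4995 -0.2199  0.031 ] 0.14424589206391547 95
 collar [0.4849 0.2354 0.1607] [0.4737 0.2245 0.1566] [0.4977 0.2465 0.1665] 19
 rail x= [0.0518 0.4712] y [-0.065   0.3316] 289
  post -1 [ 0.4674 -0.0564  0.1513] [ 0.4616 -0.0645  0.1484] [ 0.4741 -0.049   0.1524] 11
  post 1 [0.487  0.3246 0.1489] [0.483  0.3174 0.1462] [0.49   0.3316 0.1513] 8
top mid top z 0.10455488756898673 rim circ [ 0.5107 -0.3713  0.0434] 126
top big top z 0.14406769893002358 rim circ [ 0.2938 -0.2278  0.0606] 265
top small top z 0.0709308766315343 rim circ [ 0.3827 -0.542   0.0286] 68
 tab [ 0.4573 -0.3673  0.1441] [ 0.4429 -0.3757  0.1136] [ 0.4693 -0.3637  0.159 ] 67
  tabtop [ 0.4576 -0.3687  0.1551] [ 0.4429 -0.3757  0.1496] [ 0.4693 -0.3648  0.159 ] 40
 pail [ 0.4955 -0.2173  0.031 ] 0.144599646787976 106
 collar [0.4809 0.2343 0.1607] [0.4667 0.2228 0.1552] [0.4928 0.2441 0.1663] 50
 rail x= [0.0577 0.4666] y [-0.062   0.3316] 392
  post -1 [ 0.4637 -0.0545  0.1504] [ 0.4578 -0.062   0.1476] [ 0.4696 -0.0471  0.1541] 30
  post 1 [0.4859 0.3178 0.15  ] [0.4807 0.2186 0.1474] [0.4896 0.3316 0.1548] 17
[0.     0.1355 0.9908 0.0001] [-0.5907 -0.076  -0.3644]
```

View pics/crop1.png

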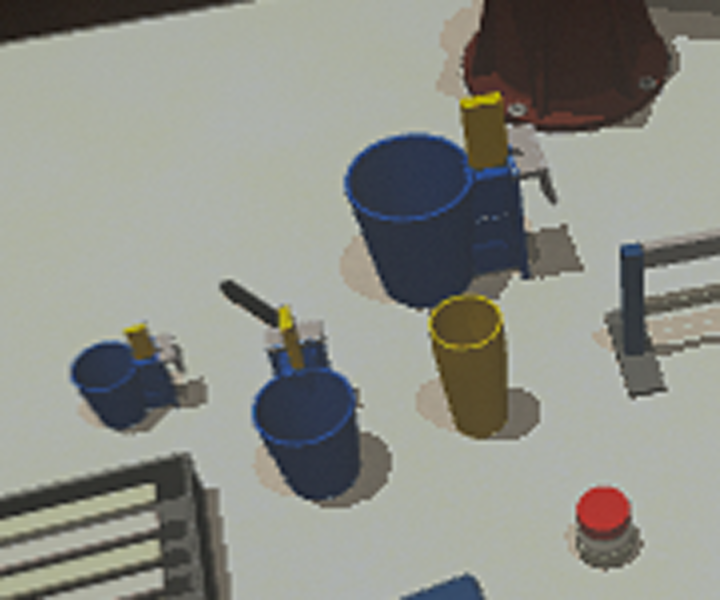

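The crop confirms it: the bin at crop (305,430) has a rim radius of about 44 mm and top at about 100 mm, so it is the middle one. The large one (r 60, h 145) is at (410,200) and the small one (r 29, h 70) at (105,380). The pail is at (468,365). I'll move above the bin's tab.

>>> {"op": "jog_arm", "data": {
  "motion": [
    [[-339,-142,-85,-13,0],[-339,-142,-85,-13,0],[-339,-142,-85,-13,0],[-339,-142,-85,-13,0],[-339,-142,-85,-13,0],[-339,-142,-85,-13,0],[-339,-142,-85,-13,0],[-501,-460,-85,-13,0],[-501,-460,-85,-13,0],[-501,-460,-85,-13,0],[-501,-460,-85,-13,0],[-501,-460,-85,-13,0],[-501,-460,-85,-13,0],[-557,-829,-85,-13,0],[-557,-829,-85,-13,0],[-557,-829,-85,-13,0],[-557,-829,-85,-13,0],[-557,-829,-85,-13,0],[-557,-829,-85,-13,0],[-557,-829,-85,-13,0]]
  ]
}}

```text
clock: 3.2
position: [0.4801, -0.2738, 0.2832]
orientation: [0.0, 0.023, 1.0, -0.0]
contact_force: [1.0, -0.2, 0.0]
gripper_width: 0.0855
gripper_force: 0.0
```

>>> {"op": "jog_arm", "data": {
  "motion": [
    [[0,-96,0,0,0],[0,-96,0,0,0],[0,-96,0,0,0],[0,-96,0,0,0],[0,-96,0,0,0]]
  ]
}}

```text
clock: 3.7
position: [0.4766, -0.3668, 0.2833]
orientation: [0.0, 0.022, 1.0, 0.0]
contact_force: [-0.1, 1.0, 0.2]
gripper_width: 0.0852
gripper_force: 0.0
```

```bash
cat > w.py <<'E'
from m0 import *
d=cam('wrist'); save(d,'w1.png',k=1.5); P,uv=cloud(d)
s=observe(); print(s['position'],s['orientation'])
hsv=cv2.cvtColor(d['img'],cv2.COLOR_RGB2HSV)[uv[:,1],uv[:,0]].astype(int)
blue=(hsv[:,0]>100)&(hsv[:,0]<130)&(hsv[:,1]>120); yel=(hsv[:,0]>18)&(hsv[:,0]<35)&(hsv[:,1]>120)
b=blue&(np.hypot(P[:,0]-.51,P[:,1]+.372)<.06); zt=np.percentile(P[b,2],98); print('zt',zt); r=b&(P[:,2]>zt-.006); print('rim',circ(P[r][:,:2]),r.sum())
t=yel&(np.hypot(P[:,0]-.46,P[:,1]+.37)<.06)&(P[:,2]>.145); q=P[t]
print('tabtop',q.mean(0),q.min(0),q.max(0),len(q)); 
if len(q)>20:
    rc=cv2.minAreaRect((q[:,:2]*1000).astype(np.float32)); print(rc, 'slope dy/dx',np.polyfit(q[:,0],q[:,1],1))
for t in ['bin_tab','bin_hook','bin']: print(t,[(np.round(x['point']),round(x['score'],2)) for x in pinpoint(t,'wrist')], [atz(d,x['point'],{'bin_tab':.138,'bin_hook':.099,'bin':0}[t])[0] for x in pinpoint(t,'wrist')])
E
python3 - <<'E'
s=open('m.py').read(); open('m0.py','w').write(s[:s.index("for n in")])
E
python3 w.py
```

```text
[ 0.4767 -0.3666  0.2835] [ 0.0003  0.0218  0.9998 -0.0001]
zt 0.41838307724644747
rim [-217.4848    9.4787  218.1643] 162
tabtop [ 0.4572 -0.3726  0.2085] [ 0.4423 -0.4283  0.1527] [ 0.4861 -0.3224  0.4203] 249
((460.9963073730469, -373.897216796875), (107.94799041748047, 38.09347152709961), 83.44853210449219) slope dy/dx [-0.1329 -0.3119]
bin_tab [(array([252., 158.]), 0.84), (array([146.,  99.]), 0.58)] [array([ 0.4581, -0.3719,  0.138 ]), array([ 0.3858, -0.4879,  0.138 ])]
bin_hook [(array([253., 134.]), 0.86), (array([164., 103.]), 0.7)] [array([ 0.4327, -0.3701,  0.099 ]), array([ 0.3899, -0.4795,  0.099 ])]
bin [(array([342.,  32.]), 0.88), (array([254., 176.]), 0.8), (array([143., 102.]), 0.79), (array([376., 256.]), 0.4)] [array([ 0.2931, -0.2287, -0.    ]), array([ 0.5112, -0.3725,  0.    ]), array([ 0.3812, -0.5459,  0.    ]), array([ 0.6742, -0.1503, -0.    ])]
```

View pics/w1.png

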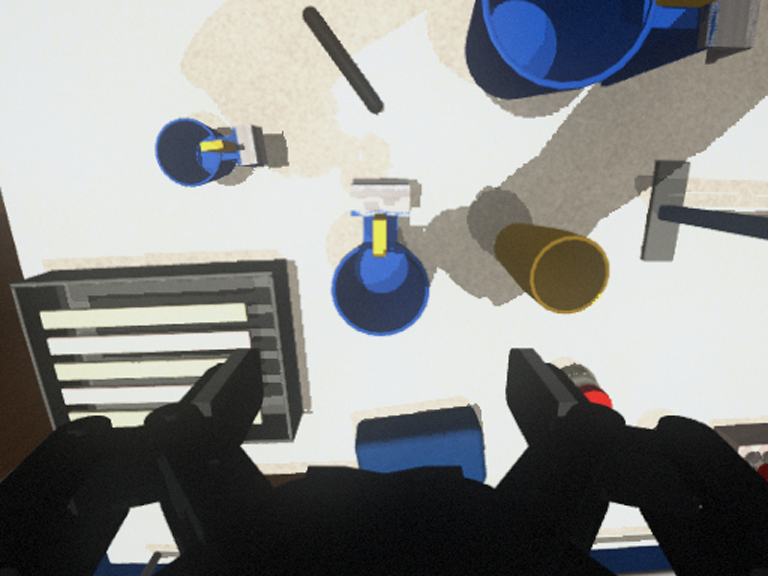

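The wrist view shows the middle bin at (380,290), its tab at (380,237) and its hook plate at (385,195). The pail is to its right at (570,270), and the fingers have clearance. I'll move over the tab and go down.

>>> {"op": "jog_arm", "data": {
  "motion": [
    [[20,-5,40,0,0],[20,-5,80,0,0],[20,-5,110,0,0],[20,-5,110,0,0],[20,-5,110,0,0]]
  ]
}}

```text
clock: 4.55
position: [0.4562, -0.3714, 0.1738]
orientation: [-0.0, 0.022, 1.0, 0.0]
contact_force: [-1.1, -0.5, 0.6]
gripper_width: 0.0853
gripper_force: 0.0
```

>>> {"op": "jog_arm", "data": {
  "motion": [
    [[0,0,30,0,0],[0,0,55,0,0],[0,0,55,0,0],[0,0,55,0,0.5],[0,0,55,0,1],[0,0,55,0,1],[0,0,55,0,1],[0,0,55,0,1],[0,0,55,0,1],[0,0,55,0,1],[0,0,55,0,1]]
  ]
}}

```text
clock: 5.65
position: [0.4563, -0.3718, 0.1186]
orientation: [0.0, 0.022, 1.0, -0.0]
contact_force: [-1.0, 2.1, 5.8]
gripper_width: 0.0073
gripper_force: 58.9
```

>>> {"op": "jog_arm", "data": {
  "motion": [
    [[0,0,-10,0,1],[0,0,-30,0,1],[0,0,-60,0,1],[0,0,-100,0,1],[0,0,-140,0,1],[0,0,-170,0,1],[0,0,-170,0,1],[0,0,-170,0,1],[0,0,-170,0,1]]
  ]
}}

```text
clock: 6.55
position: [0.4557, -0.3712, 0.2859]
orientation: [-0.001, 0.022, 1.0, 0.001]
contact_force: [-0.8, -0.4, -4.1]
gripper_width: 0.0072
gripper_force: 58.8
```

```bash
python3 - <<'E'
from h import *
d=cam('wrist'); save(d,'w2.png',k=1.5)
print(observe()['contact_force'],observe()['position'],observe()['torque'])
for t in ['bin_hook','rail_top']: print(t,[(np.round(x['point']),round(x['score'],2)) for x in pinpoint(t,'wrist')])
E
```

```text
[ 0.30802051  1.01110413 -3.81697544] [ 0.45563873 -0.37110818  0.28580558] [-0.01853831  0.12085695  0.05431701]
bin_hook [(array([169., 111.]), 0.93), (array([259., 172.]), 0.9), (array([484.,  22.]), 0.56), (array([255., 231.]), 0.41)]
rail_top []
```

View pics/w2.png

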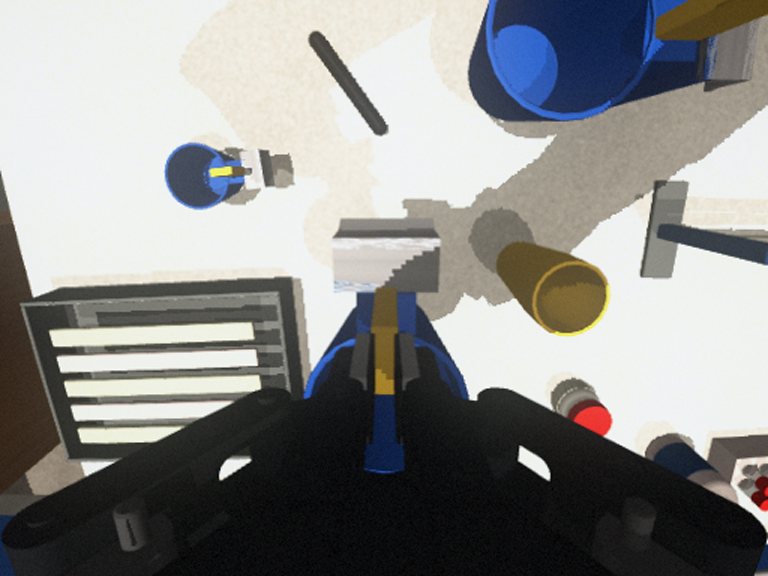

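The bin is held level, with the hook plate at px (387,260) square to the tool. I'll carry it over the pail to the open stretch of the rail.

>>> {"op": "jog_arm", "data": {
  "motion": [
    [[-5,40,0,0,1],[-8,80,0,0,1],[-10,120,0,0,1],[-12,160,0,0,1],[-14,200,0,0,1],[-16,240,0,0,1],[-18,280,0,0,1],[-20,320,0,0,1],[-22,350,0,0,1],[-22,375,0,0,1],[-22,390,0,0,1],[-22,400,0,0,1],[-22,400,0,0,1],[-22,400,0,0,1],[-22,400,0,0,1]]
  ]
}}

```text
clock: 8.2
position: [0.4961, 0.0261, 0.2878]
orientation: [-0.0, 0.023, 1.0, -0.0]
contact_force: [-0.7, 0.3, -3.4]
gripper_width: 0.0068
gripper_force: 59.0
```

```bash
python3 - <<'E'
from h import *
np.set_printoptions(precision=4,suppress=True)
d=cam('wrist'); save(d,'w3.png',k=1.5)
print(observe()['contact_force'],observe()['position'],observe()['orientation'])
for t,z in [('bin_hook',.266),('rail_top',.15),('collar',.15)]: print(t,[(np.round(x['point']),round(x['score'],2),atz(d,x['point'],z)) for x in pinpoint(t,'wrist')])
E
```

```text
[-0.6871  0.6701 -3.5923] [0.4961 0.0261 0.2878] [-0.0001  0.023   0.9997 -0.    ]
bin_hook [(array([260., 176.]), 0.76, array([[0.4722, 0.0291, 0.266 ]]))]
rail_top [(array([356., 153.]), 0.69, array([[0.4757, 0.1403, 0.15  ]]))]
collar [(array([436., 150.]), 0.62, array([[0.4769, 0.2344, 0.15  ]]))]
```

View pics/w3.png

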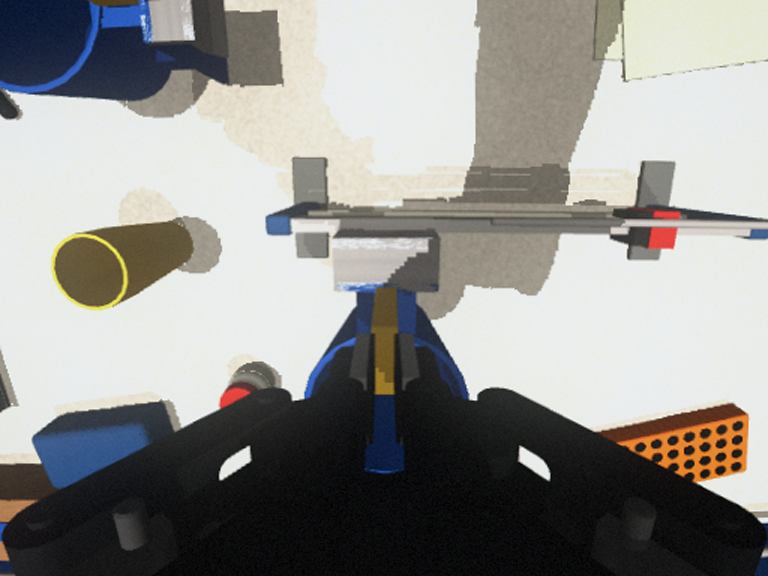

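```bash
cat > rl.py <<'E'
from h import *
np.set_printoptions(precision=4,suppress=True)
d=cam('wrist'); P,uv=cloud(d); s=observe(); print(s['position'])
def line(sel,nm):
    q=P[sel]; A=np.polyfit(q[:,1],q[:,0],1)
    for _ in range(6):
        e=q[:,0]-np.polyval(A,q[:,1]); w=abs(e)<.008; A=np.polyfit(q[w,1],q[w,0],1)
    e=q[w,0]-np.polyval(A,q[w,1]); print(nm,'x=',A,'band',np.percentile(e,[2,98]),'y',q[w,1].min(),q[w,1].max(),'z',np.median(q[w,2]),w.sum()); return A
inr=(P[:,0]>.455)&(P[:,0]<.50)&(P[:,1]>-.08)&(P[:,1]<.34)
A=line(inr&(abs(P[:,2]-.15)<.005),'rail')
line(inr&(abs(P[:,2]-.169)<.006)&(P[:,1]>.1),'keeper')
p=s['position']; hk=(abs(P[:,1]-p[1])<.035)&(P[:,0]>p[0]-.05)&(P[:,0]<p[0]-.005)&(abs(P[:,2]-(p[2]-.014))<.015)
q=P[hk]; print('hook z',np.percentile(q[:,2],[2,25,50,75,98]),len(q))
t=q[abs(q[:,2]-np.median(q[:,2]))<.004]; print('x',np.percentile(t[:,0],[1,50,99]),'y',np.percentile(t[:,1],[1,99]),'z',np.median(t[:,2]))
rc=cv2.minAreaRect((t[:,:2]*1000).astype(np.float32)); print(rc)
# image-column profile through hook middle
c=int(np.median(uv[hk][:,0]))
for r in range(140,205,2):
    m=(uv[:,0]==c+12)&(uv[:,1]==r)
    if m.any(): print(r,P[m][0],d['img'][r,c+12])
E
python3 rl.py
```

```text
[0.4961 0.0265 0.288 ]
rail x= [0.0637 0.4658] band [-0.0057  0.0062] y -0.06463058553012936 0.331093685908563 z 0.15010968916502254 1648
keeper x= [0.0515 0.4602] band [-0.0028  0.003 ] y 0.10252602131119458 0.3099522039128469 z 0.17067460384093333 1016
hook z [0.2633 0.2744 0.275  0.2755 0.2792] 3003
x [0.457  0.4697 0.4839] y [0.0023 0.0511] z 0.2750938478158875
((470.6107177734375, 26.69361114501953), (50.12860107421875, 26.589576721191406), 87.41331481933594)
140 [0.4642 0.0438 0.0718] [122 118 103]
142 [0.4667 0.0436 0.0754] [158 152 134]
144 [0.4632 0.0411 0.135 ] [102  98  92]
146 [0.4534 0.0369 0.2432] [126 124 117]
148 [0.4546 0.0367 0.2464] [128 123 120]
150 [0.4559 0.0365 0.2488] [124 119 117]
152 [0.4573 0.0364 0.2501] [125 120 118]
154 [0.4578 0.0361 0.2576] [78 77 73]
156 [0.458  0.0357 0.266 ] [76 73 70]
158 [0.458  0.0353 0.2753] [120 118 114]
160 [0.4595 0.0353 0.2751] [201 197 193]
162 [0.4606 0.0352 0.2767] [202 199 196]
166 [0.4635 0.0351 0.2761] [197 193 188]
168 [0.4651 0.0351 0.2749] [200 194 188]
170 [0.4664 0.035  0.2754] [198 191 186]
172 [0.4678 0.035  0.2758] [197 191 184]
174 [0.4693 0.0349 0.2754] [158 151 145]
176 [0.4707 0.0349 0.2755] [140 135 130]
178 [0.4721 0.0348 0.2754] [91 86 84]
180 [0.4736 0.0348 0.2751] [88 88 84]
182 [0.475  0.0347 0.2755] [89 86 81]
184 [0.4769 0.0348 0.2738] [89 87 84]
186 [0.4779 0.0346 0.2755] [89 83 82]
188 [0.4794 0.0346 0.2753] [82 82 80]
190 [0.4811 0.0346 0.2745] [84 81 79]
192 [0.4823 0.0345 0.2754] [71 73 78]
194 [0.4841 0.0345 0.2745] [68 72 86]
196 [0.4877 0.0346 0.2676] [41 52 88]
198 [0.4892 0.0346 0.2677] [ 47  63 106]
200 [0.4911 0.0346 0.2667] [ 48  66 109]
202 [0.4923 0.0345 0.2677] [ 45  62 107]
204 [0.4942 0.0345 0.2667] [ 45  62 106]
```

Hook slot middle is at (0.471, 0.027) and the rail centre at that y is 0.4676, so I need to shift -3.5 mm in x and then go down while watching the force.

>>> {"op": "jog_arm", "data": {
  "motion": [
    [[3.5,0,30,0.5,1],[3.5,0,60,0.5,1],[3.5,0,80,0.5,1],[3.5,0,85,0.5,1],[3.5,0,90,0.5,1],[3.5,0,95,0.5,1],[3.5,0,100,0.5,1],[3.5,0,105,0.5,1],[3.5,0,109,0.5,1],[3.5,0,109,0.5,1]]
  ]
}}

```text
clock: 9.45
position: [0.4924, 0.0271, 0.1785]
orientation: [-0.0, 0.027, 1.0, 0.0]
contact_force: [0.5, 0.1, -2.9]
gripper_width: 0.0071
gripper_force: 59.0
```

>>> {"op": "jog_arm", "data": {
  "motion": [
    [[0,0,3,0,1],[0,0,6,0,1],[0,0,8,0,1],[0,0,8,0,1],[0,0,8,0,1]]
  ]
}}

```text
clock: 9.95
position: [0.4926, 0.0271, 0.171]
orientation: [-0.0, 0.027, 1.0, 0.0]
contact_force: [0.1, -0.4, -3.4]
gripper_width: 0.007
gripper_force: 59.0
```

```bash
python3 rl.py | head -7; python3 - <<'E'
from h import *
d=cam('wrist'); save(d,'w4.png',(150,100,450,260),2.6); P,uv=cloud(d)
hsv=cv2.cvtColor(d['img'],cv2.COLOR_RGB2HSV)[uv[:,1],uv[:,0]].astype(int)
red=((hsv[:,0]<8)|(hsv[:,0]>172))&(hsv[:,1]>130)&(abs(P[:,0]-.48)<.04)&(abs(P[:,1]-.23)<.06)&(P[:,2]>.13)
print('collar',np.percentile(P[red],[2,50,98],axis=0)); print(observe()['contact_force'])
E
```

```text
[0.4926 0.027  0.1711]
rail x= [0.0699 0.4658] band [-0.0062  0.0065] y -0.06475185492542863 0.21791435872290738 z 0.15008186601398163 3346
keeper x= [0.0518 0.4599] band [-0.0025  0.003 ] y 0.10254488717957712 0.2029839828748438 z 0.17065349234342833 1263
hook z [0.1452 0.1569 0.1578 0.1584 0.1607] 3397
x [0.4536 0.4665 0.4805] y [0.0031 0.052 ] z 0.1580409190637637
((467.29559326171875, 27.628929138183594), (50.0109748840332, 26.611310958862305), 86.89582061767578)
140 [0.4567 0.043  0.0003] [117 113 103]
collar [[0.46436249 0.22590249 0.13086475]
 [0.46469772 0.22697257 0.13450685]
 [0.46543678 0.23280533 0.14135666]]
[-0.85816745  0.53728632 -3.81886462]
```

View pics/w4.png

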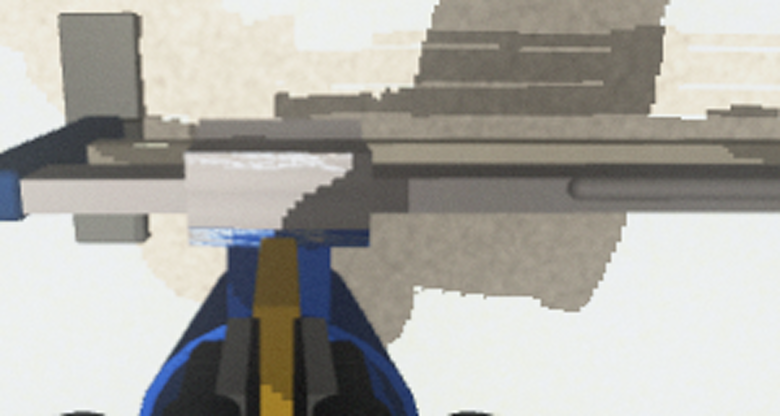

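The hook straddles the rail (crop (277,198) against rail row 196), and the keeper starts at crop (570,188). I'll slide along the rail, stopping short of the buffer.

>>> {"op": "jog_arm", "data": {
  "motion": [
    [[0,15,0,0,1],[0,35,0,0,1],[0,55,0,0,1],[0,75,0,0,1],[0,95,0,0,1],[0,115,0,0,1],[0,130,0,0,1],[0,138,0,0,1],[0,138,0,0,1],[0,138,0,0,1]]
  ]
}}

```text
clock: 11.05
position: [0.5, 0.1644, 0.171]
orientation: [-0.0, 0.027, 1.0, -0.0]
contact_force: [-0.4, -0.2, -2.9]
gripper_width: 0.0072
gripper_force: 59.0
```

```bash
python3 rl.py | head -6; python3 - <<'E'
from h import *
np.set_printoptions(precision=4,suppress=True)
d=cam('wrist'); save(d,'w5.png',(230,110,400,220),4.5); P,uv=cloud(d)
hsv=cv2.cvtColor(d['img'],cv2.COLOR_RGB2HSV)[uv[:,1],uv[:,0]].astype(int)
red=((hsv[:,0]<8)|(hsv[:,0]>172))&(hsv[:,1]>130)&(abs(P[:,0]-.48)<.04)&(abs(P[:,1]-.23)<.06)&(P[:,2]>.152)
print('collar',np.percentile(P[red],[1,50,99],axis=0)); print(observe()['contact_force'],observe()['position'])
t=(abs(P[:,0]-.484)<.006)&(P[:,1]>.17)&(P[:,1]<.26)&(P[:,2]>.12)
for y in np.arange(.176,.25,.002):
    m=t&(abs(P[:,1]-y)<.001)
    if m.any(): print(round(y,3),np.median(P[m,2]),np.median(d['img'][uv[m][:,1],uv[m][:,0]],axis=0),np.median(uv[m],axis=0),m.sum())
E
```

```text
[0.5    0.1642 0.171 ]
rail x= [0.0631 0.466 ] band [-0.0059  0.005 ] y -0.03237412656380659 0.334768327755255 z 0.150125092331731 3486
keeper x= [0.0552 0.4591] band [-0.0025  0.003 ] y 0.10276906481708772 0.3263559591209541 z 0.1706177200663268 2952
hook z [0.146  0.1575 0.1582 0.1688 0.1715] 3460
x [0.4607 0.477  0.4881] y [0.1401 0.1893] z 0.15805182807849988
((474.5299987792969, 164.79554748535156), (50.13343811035156, 26.48187828063965), 86.7219467163086)
collar [[0.464  0.2246 0.1551]
 [0.481  0.2353 0.1606]
 [0.4924 0.2455 0.1835]]
[-0.061  -1.1868 -2.7049] [0.5001 0.1642 0.171 ]
0.176 0.29113798286755677 [13. 14. 15.] [304. 326.] 1036
0.178 0.2907249318025744 [14. 14. 15.] [312. 325.] 1061
0.18 0.2912538424448638 [14. 14. 15.] [321. 326.] 1020
0.182 0.29689389789628595 [13. 14. 14.] [334. 337.] 850
0.184 0.29996301756629407 [13. 14. 15.] [344. 346.] 123
0.186 0.29259892775827123 [13.  13.5 14. ] [348.  349.5] 142
0.188 0.29396086921680614 [14. 14. 14.] [354. 353.] 259
0.19 0.26223793978941023 [32. 33. 33.] [332. 278.] 201
0.192 0.25975640656300797 [38. 39. 39.] [334. 273.] 2
[... 915 characters left out ...]
16036442547870763 [116.  42.  39.] [343.5 186. ] 64
0.228 0.16071114465519012 [140.  44.  41.] [347.  185.5] 52
0.23 0.16066315972627523 [140.  45.  41.] [350. 184.] 43
0.232 0.16071955567332452 [139.  45.  41.] [353. 185.] 50
0.234 0.16065196217963118 [139.  45.  42.] [355. 185.] 44
0.236 0.1606284310568571 [139.   45.5  42. ] [358.  184.5] 48
0.238 0.16061440993571907 [139.  46.  42.] [361. 185.] 45
0.24 0.16061471672883912 [139.  46.  42.] [364. 185.] 49
0.242 0.16068632890920864 [139.  47.  43.] [367. 185.] 46
0.244 0.1606799740926163 [140.  47.  44.] [370. 183.] 47
0.246 0.16046841561337855 [123.   64.5  61.5] [372.  183.5] 18
0.25 0.15112069686146745 [129.  104.5 101. ] [373.  177.5] 4
```

View pics/w5.png

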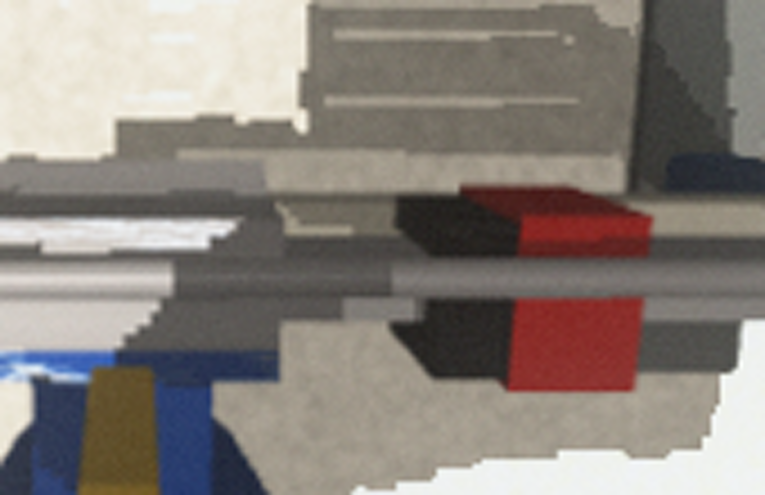

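The buffer's top edge starts at crop (430,350), y ≈ 0.214. The hook's leading edge is at y ≈ 0.190, so the gap is about 24 mm. I'll move 21 mm, then feel.

>>> {"op": "jog_arm", "data": {
  "motion": [
    [[0,8,0,0,1],[0,15,0,0,1],[0,19,0,0,1],[0,21,0,0,1],[0,21,0,0,1],[0,21,0,0,1],[0,21,0,0,1]]
  ]
}}

```text
clock: 11.85
position: [0.5011, 0.1857, 0.171]
orientation: [0.0, 0.027, 1.0, 0.0]
contact_force: [0.9, 0.1, -4.1]
gripper_width: 0.0073
gripper_force: 59.0
```

>>> {"op": "jog_arm", "data": {
  "motion": [
    [[0,0.5,0,0,1],[0,1,0,0,1],[0,1,0,0,1],[0,1,0,0,1]]
  ]
}}

```text
clock: 12.25
position: [0.5012, 0.1868, 0.171]
orientation: [0.0, 0.027, 1.0, 0.0]
contact_force: [0.1, 0.4, -4.1]
gripper_width: 0.0071
gripper_force: 59.0
```

>>> {"op": "jog_arm", "data": {
  "motion": [
    [[0,0.4,0,0,1],[0,0.7,0,0,1],[0,0.7,0,0,1],[0,0.7,0,0,1]]
  ]
}}

```text
clock: 12.65
position: [0.5012, 0.1876, 0.171]
orientation: [-0.0, 0.027, 1.0, 0.0]
contact_force: [0.5, 0.0, -3.9]
gripper_width: 0.0071
gripper_force: 59.0
```

>>> {"op": "jog_arm", "data": {
  "motion": [
    [[0,0.3,0,0,1],[0,0.6,0,0,1],[0,0.6,0,0,1],[0,0.6,0,0,1]]
  ]
}}

```text
clock: 13.05
position: [0.5012, 0.1882, 0.171]
orientation: [0.0, 0.027, 1.0, 0.0]
contact_force: [0.3, -0.2, -3.9]
gripper_width: 0.0074
gripper_force: 59.0
```

>>> {"op": "jog_arm", "data": {
  "motion": [
    [[0,0.3,0,0,1],[0,0.6,0,0,1],[0,0.6,0,0,1],[0,0.6,0,0,1]]
  ]
}}

```text
clock: 13.45
position: [0.5013, 0.1887, 0.171]
orientation: [0.0, 0.027, 1.0, 0.0]
contact_force: [0.2, 0.3, -3.5]
gripper_width: 0.0073
gripper_force: 59.0
```

```bash
cat > f.py <<'E'
from rig import *; import numpy as np
F=[]
for _ in range(4): get_image('wrist'); F.append(observe()['contact_force'])
print(np.round(np.mean(F,0),2),np.round(np.std(F,0),2),observe()['position'])
E
python3 f.py
```

```text
[ 0.42 -0.01 -3.46] [0.45 0.31 0.68] [0.50129357 0.18872108 0.17102094]
```

>>> {"op": "jog_arm", "data": {
  "motion": [
    [[0,0.3,0,0,1],[0,0.6,0,0,1],[0,0.6,0,0,1],[0,0.6,0,0,1]]
  ]
}}

```text
clock: 14.05
position: [0.5014, 0.1893, 0.171]
orientation: [0.0, 0.027, 1.0, -0.0]
contact_force: [1.0, -1.4, -3.3]
gripper_width: 0.0068
gripper_force: 59.1
```

>>> {"op": "jog_arm", "data": {
  "motion": [
    [[0,0.3,0,0,1],[0,0.5,0,0,1],[0,0.5,0,0,1],[0,0.5,0,0,1]]
  ]
}}

```text
clock: 14.45
position: [0.5014, 0.1897, 0.1711]
orientation: [0.0, 0.027, 1.0, -0.0]
contact_force: [-0.3, -2.7, -1.4]
gripper_width: 0.0073
gripper_force: 59.2
```

Contact felt (Fy −2.7 N). Now I'll lower the hook onto the rail.

>>> {"op": "jog_arm", "data": {
  "motion": [
    [[0,0,0.7,0,1],[0,0,1.4,0,1],[0,0,1.4,0,1],[0,0,1.4,0,1]]
  ]
}}

```text
clock: 14.85
position: [0.5013, 0.1899, 0.1695]
orientation: [-0.0, 0.027, 1.0, 0.0]
contact_force: [0.4, -1.9, -2.0]
gripper_width: 0.0074
gripper_force: 59.1
```

```bash
python3 f.py
```

```text
[ 0.39 -2.1  -2.65] [0.3  0.11 0.66] [0.50125932 0.18988433 0.16951322]
```

>>> {"op": "jog_arm", "data": {
  "motion": [
    [[0,0,0.5,0,1],[0,0,1,0,1],[0,0,1,0,1],[0,0,1,0,1]]
  ]
}}

```text
clock: 15.45
position: [0.5015, 0.1898, 0.1691]
orientation: [0.0, 0.027, 1.0, 0.0]
contact_force: [-1.2, -2.4, 4.2]
gripper_width: 0.0072
gripper_force: 59.9
```

```bash
python3 f.py
```

```text
[-1.71 -2.16  5.04] [0.38 0.21 0.39] [0.501497   0.1898589  0.16905585]
```

>>> {"op": "jog_arm", "data": {
  "motion": [
    [[0,0,-0.5,0,1],[0,0.4,-0.5,0,1],[0,0.7,-0.5,0,1],[0,0.7,-0.5,0,1],[0,0.7,-0.5,0,1]]
  ]
}}

```text
clock: 16.15
position: [0.5015, 0.19, 0.1692]
orientation: [0.0, 0.027, 1.0, -0.001]
contact_force: [0.2, -5.8, 2.5]
gripper_width: 0.007
gripper_force: 59.9
```

```bash
python3 f.py; python3 rl.py | sed -n 1,6p
```

```text
[-0.19 -5.59  3.65] [0.69 0.71 0.21] [0.50155493 0.19000324 0.16915417]
[0.5015 0.19   0.1691]
rail x= [0.065  0.4657] band [-0.006   0.0048] y -0.004704426069293194 0.3335338714910131 z 0.1501233262396009 2932
keeper x= [0.0516 0.4599] band [-0.0026  0.0032] y 0.10332891303492497 0.3267465967481781 z 0.17061317252834277 3053
hook z [0.1437 0.1557 0.1565 0.158  0.1699] 3254
x [0.4623 0.479  0.4895] y [0.1649 0.2244] z 0.15653060379224093
((476.1723937988281, 194.83302307128906), (61.73299789428711, 26.96370506286621), 86.66471099853516)
```

Firm but gentle contact (5.6 N, below the 9 N slip). I'll release and rise.

>>> {"op": "jog_arm", "data": {
  "motion": [
    [[0,0,0,0,0.7],[0,0,0,0,0.5],[0,0,0,0,0.5],[0,0,0,0,0.5],[0,0,0,0,0.5],[0,0,-20,0,0.5],[0,0,-60,0,0],[0,0,-100,0,0],[0,0,-120,0,0],[0,0,-120,0,0],[0,0,-120,0,0]]
  ]
}}

```text
clock: 17.5
position: [0.5016, 0.1906, 0.2889]
orientation: [0.0, 0.027, 1.0, 0.0]
contact_force: [0.1, -0.4, 0.1]
gripper_width: 0.0852
gripper_force: 0.0
```

```bash
cat > v.py <<'E'
from m0 import *
import sys
d=cam('wrist'); save(d,sys.argv[1],(int(sys.argv[2]),int(sys.argv[3]),int(sys.argv[4]),int(sys.argv[5])),float(sys.argv[6])); P,uv=cloud(d)
s=observe(); print(s['position'],s['orientation'],s['contact_force'])
hsv=cv2.cvtColor(d['img'],cv2.COLOR_RGB2HSV)[uv[:,1],uv[:,0]].astype(int)
red=((hsv[:,0]<8)|(hsv[:,0]>172))&(hsv[:,1]>130)&(abs(P[:,0]-.48)<.03)&(abs(P[:,1]-.23)<.04)&(abs(P[:,2]-.16)<.006)
print('collar',np.percentile(P[red],[1,50,99],axis=0))
blue=(hsv[:,0]>100)&(hsv[:,0]<130)&(hsv[:,1]>100)&(np.hypot(P[:,0]-.556,P[:,1]-.187)<.055)&(abs(P[:,2]-.153)<.006)
print('rim',circ(P[blue][:,:2]),blue.sum(),np.median(P[blue,2]))
for t,z in [('bin',.051),('bin_hook',.15),('bin_tab',.189),('collar',.15)]: print(t,[(np.round(x['point']),round(x['score'],2),atz(d,x['point'],z)[0]) for x in pinpoint(t,'wrist')])
hk=(P[:,1]>.14)&(P[:,1]<.24)&(abs(P[:,2]-.1565)<.003)&(abs(P[:,0]-.48)<.02)&(hsv[:,1]<100); print('hook/buffer y',np.percentile(P[hk,1],[1,99]))
E
python3 v.py w6.png 180 80 440 275 3
```

```text
[0.5012 0.1905 0.288 ] [-0.0006  0.0268  0.9996  0.    ] [-0.9009  0.2976 -0.035 ]
collar [[0.4642 0.2262 0.159 ]
 [0.4812 0.2353 0.1606]
 [0.4915 0.2454 0.1619]]
rim [0.5555 0.1844 0.0408] 298 0.14791627106904792
bin [(array([254., 192.]), 0.59, array([0.5517, 0.1831, 0.051 ])), (array([209., 152.]), 0.29, array([0.4855, 0.1201, 0.051 ]))]
bin_hook [(array([256., 154.]), 0.91, array([0.4779, 0.1913, 0.15  ]))]
bin_tab [(array([253., 187.]), 0.78, array([0.5068, 0.1861, 0.189 ]))]
collar [(array([295., 152.]), 0.69, array([0.4785, 0.2354, 0.15  ]))]
hook/buffer y [0.1637 0.2244]
```

View pics/w6.png

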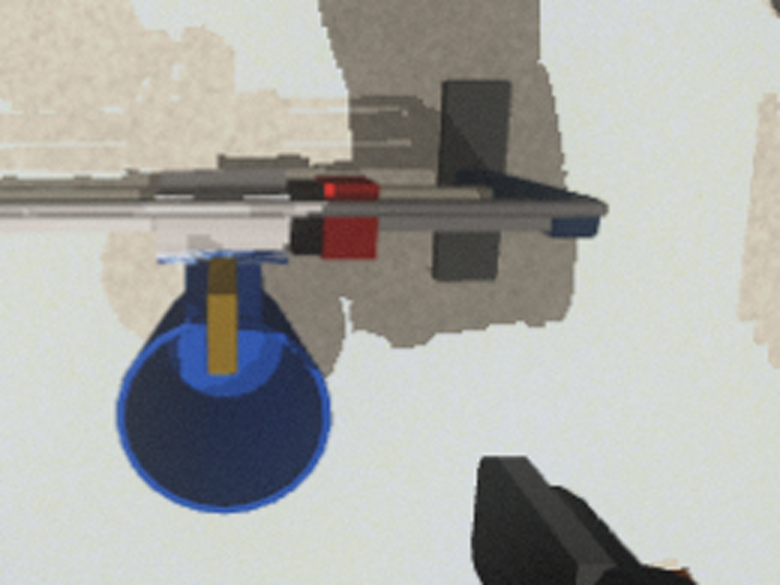

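The crop shows the hook (157–288, row 235) touching the black buffer at (290,235). The collar is still at y 0.2353, so it has not moved. Next is the pail.

>>> {"op": "jog_arm", "data": {
  "motion": [
    [[-4,-50,0,0,0],[-6,-100,0,0,0],[-8,-150,0,0,0],[-10,-200,0,0,0],[-12,-250,0,0,0],[-14,-300,0,0,0],[-16,-350,0,0,0],[-18,-408,0,0,0],[-18,-408,0,0,0],[-18,-408,0,0,0],[-18,-408,0,0,0],[-18,-408,0,0,0],[-18,-408,0,0,0]]
  ]
}}

```text
clock: 19.05
position: [0.4978, -0.2165, 0.2894]
orientation: [0.0, 0.026, 1.0, -0.0]
contact_force: [-0.5, 1.0, 0.2]
gripper_width: 0.0856
gripper_force: 0.0
```

```bash
cat > p.py <<'E'
from m0 import *
d=cam('wrist'); P,uv=cloud(d); s=observe(); print(s['position'],s['orientation'])
hsv=cv2.cvtColor(d['img'],cv2.COLOR_RGB2HSV)[uv[:,1],uv[:,0]].astype(int)
y=(hsv[:,0]>15)&(hsv[:,0]<38)&(hsv[:,1]>90)&(np.hypot(P[:,0]-.497,P[:,1]+.218)<.06)&(abs(P[:,2]-.14)<.006)
print('pail rim',circ(P[y][:,:2]),y.sum(),P[y].min(0),P[y].max(0))
print([(np.round(x['point']),round(x['score'],2),atz(d,x['point'],0)[0]) for x in pinpoint('pail','wrist')])
E
python3 p.py
```

```text
[ 0.4977 -0.2167  0.2893] [ 0.0002  0.0259  0.9997 -0.    ]
pail rim [ 0.4945 -0.2197  0.0307] 502 [ 0.4624 -0.2514  0.1341] [ 0.5271 -0.1871  0.142 ]
[(array([254., 152.]), 0.92, array([ 0.491 , -0.2207,  0.    ]))]
```

>>> {"op": "jog_arm", "data": {
  "motion": [
    [[3,-3,40,0,0],[3,-3,80,0,0],[3,-3,115,0,0],[3,-3,140,0,0],[3,-3,165,0,0],[3,-3,185,0,0],[3,-3,194,0,0],[3,-3,194,0,0],[3,-3,194,0,0.2],[3,-3,194,0,0.6],[3,-3,194,0,1],[3,-3,194,0,1],[3,-3,194,0,1],[3,-3,194,0,1],[3,-3,194,0,1],[3,-3,194,0,1]]
  ]
}}

```text
clock: 20.75
position: [0.4957, -0.2212, 0.0978]
orientation: [0.002, 0.027, 1.0, -0.001]
contact_force: [-0.2, 3.3, 8.0]
gripper_width: 0.0624
gripper_force: 63.2
```

>>> {"op": "jog_arm", "data": {
  "motion": [
    [[0,0,-10,0,1],[0,0,-40,0,1],[0,0,-80,0,1],[0,0,-120,0,1],[0,0,-160,0,1],[0,0,-200,0,1],[0,0,-220,0,1],[0,0,-220,0,1],[0,0,-220,0,1]]
  ]
}}

```text
clock: 21.65
position: [0.4945, -0.2209, 0.3155]
orientation: [0.0, 0.027, 1.0, -0.0]
contact_force: [0.5, 0.3, -1.3]
gripper_width: 0.0623
gripper_force: 65.7
```

```bash
cat > g.py <<'E'
from m0 import *
d=cam('wrist'); P,uv=cloud(d); s=observe(); p=s['position']; print(p,s['orientation'],s['contact_force'])
hsv=cv2.cvtColor(d['img'],cv2.COLOR_RGB2HSV)[uv[:,1],uv[:,0]].astype(int)
y=(hsv[:,0]>15)&(hsv[:,0]<38)&(hsv[:,1]>90)&(np.hypot(P[:,0]-p[0],P[:,1]-p[1])<.06)
zt=np.percentile(P[y,2],98); r=y&(P[:,2]>zt-.006); print('ztop',zt,'rim',circ(P[r][:,:2]),r.sum(),P[r].min(0),P[r].max(0))
save(d,'w7.png',k=1.2)
E
python3 g.py
```

```text
[ 0.4942 -0.2206  0.3145] [-0.0003  0.0268  0.9996  0.0002] [ 0.2818  0.0331 -2.0868]
ztop 0.3592383588049736 rim [ 0.4942 -0.2221  0.0306] 2909 [ 0.4618 -0.2773  0.3532] [ 0.5272 -0.162   0.4524]
```

View pics/w7.png

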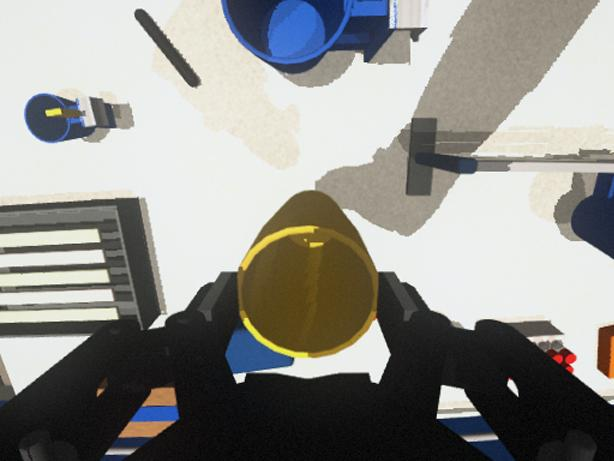

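The pail (307,290) is held upright and centred between the fingers. I'll carry it above the bin.

>>> {"op": "jog_arm", "data": {
  "motion": [
    [[-20,35,-8,0,1],[-40,75,-8,0,1],[-40,120,-8,0,1],[-40,160,-8,0,1],[-40,200,-8,0,1],[-40,240,-8,0,1],[-40,280,-8,0,1],[-40,320,-8,0,1],[-40,355,-8,0,1],[-40,385,-8,0,1],[-40,400,-8,0,1],[-40,409,-8,0,1],[-40,409,-8,0,1],[-40,409,-8,0,1],[-40,409,-8,0,1]]
  ]
}}

```text
clock: 23.2
position: [0.5563, 0.1845, 0.3231]
orientation: [0.0, 0.027, 1.0, -0.0]
contact_force: [0.3, -0.6, -1.1]
gripper_width: 0.0617
gripper_force: 65.8
```

```bash
cat >> g.py <<'E'
blue=(hsv[:,0]>100)&(hsv[:,0]<130)&(hsv[:,1]>100)&(np.hypot(P[:,0]-.556,P[:,1]-.185)<.055)&(abs(P[:,2]-.151)<.006)
print('binrim',blue.sum(), circ(P[blue][:,:2]) if blue.sum()>10 else '')
for c in ['top','scene']:
    d=cam(c); P,uv=cloud(d); hsv=cv2.cvtColor(d['img'],cv2.COLOR_RGB2HSV)[uv[:,1],uv[:,0]].astype(int)
    blue=(hsv[:,0]>100)&(hsv[:,0]<130)&(hsv[:,1]>100)&(np.hypot(P[:,0]-.556,P[:,1]-.185)<.055)&(abs(P[:,2]-.151)<.006)
    print(c,'binrim',blue.sum(), circ(P[blue][:,:2]) if blue.sum()>10 else '')
    if c=='scene': save(d,'s8.png',(220,80,400,230),4)
E
python3 g.py
```

```text
[0.5563 0.1845 0.3232] [ 0.0001  0.0275  0.9996 -0.    ] [ 0.0866 -0.5368 -1.8024]
ztop 0.367122952665268 rim [0.5561 0.1834 0.0307] 2898 [0.5238 0.1286 0.3611] [0.589  0.2433 0.4601]
binrim 377 [0.5569 0.1841 0.0419]
top binrim 66 [0.5586 0.1849 0.0425]
scene binrim 60 [0.5627 0.183  0.043 ]
```

View pics/s8.png

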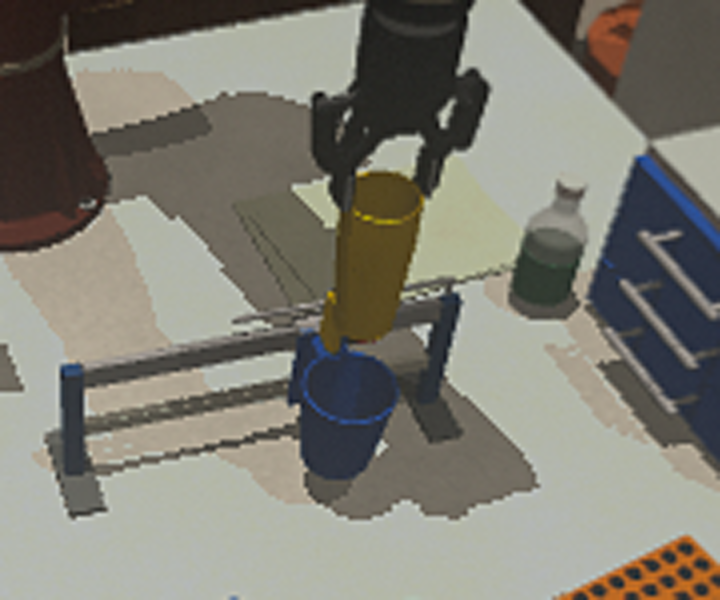

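The pail hangs above the bin (crop (375,340)) and the bin is clear below at (345,400). They match to about 1 mm, so I'll lower it in.

>>> {"op": "jog_arm", "data": {
  "motion": [
    [[-1,1,25,0,1],[-1,1,50,0,1],[-1,1,75,0,1],[-1,1,95,0,1],[-1,1,115,0,1],[-1,1,130,0,1],[-1,1,145,0,1],[-1,1,155,0,1],[-1,1,160,0,1],[-1,1,160,0,1],[-1,1,160,0,1]]
  ]
}}

```text
clock: 24.45
position: [0.5576, 0.1865, 0.1638]
orientation: [0.0, 0.027, 1.0, 0.0]
contact_force: [-0.5, -0.2, -1.2]
gripper_width: 0.0622
gripper_force: 65.8
```

>>> {"op": "jog_arm", "data": {
  "motion": [
    [[0,0,2,0,1],[0,0,4,0,1],[0,0,6,0,1],[0,0,6,0,1],[0,0,6,0,1]]
  ]
}}

```text
clock: 24.95
position: [0.5572, 0.1865, 0.157]
orientation: [-0.0, 0.027, 1.0, 0.0]
contact_force: [-0.3, -0.3, -1.9]
gripper_width: 0.0622
gripper_force: 65.8
```

>>> {"op": "jog_arm", "data": {
  "motion": [
    [[0,-0.5,1,0,1],[0,-0.5,2,0,1],[0,-0.5,3,0,1],[0,-0.5,3,0,1],[0,-0.5,3,0,1]]
  ]
}}

```text
clock: 25.45
position: [0.5572, 0.186, 0.1541]
orientation: [-0.0, 0.027, 1.0, 0.0]
contact_force: [-0.4, 0.4, -1.1]
gripper_width: 0.0623
gripper_force: 65.8
```

>>> {"op": "jog_arm", "data": {
  "motion": [
    [[0,0,0.7,0,1],[0,0,1.4,0,1],[0,0,1.4,0,1],[0,0,1.4,0,1]]
  ]
}}

```text
clock: 25.85
position: [0.5572, 0.186, 0.1527]
orientation: [0.0, 0.027, 1.0, 0.0]
contact_force: [-0.5, 0.3, -2.0]
gripper_width: 0.062
gripper_force: 65.8
```

>>> {"op": "jog_arm", "data": {
  "motion": [
    [[0,0,0.7,0,1],[0,0,1.4,0,1],[0,0,1.4,0,1],[0,0,1.4,0,1]]
  ]
}}

```text
clock: 26.25
position: [0.5572, 0.186, 0.1513]
orientation: [-0.0, 0.027, 1.0, 0.0]
contact_force: [0.4, -0.9, -0.9]
gripper_width: 0.0622
gripper_force: 65.8
```

```bash
python3 f.py; python3 - <<'E'
from m0 import *
d=cam('wrist'); P,uv=cloud(d); s=observe(); p=s['position']
hsv=cv2.cvtColor(d['img'],cv2.COLOR_RGB2HSV)[uv[:,1],uv[:,0]].astype(int)
near=np.hypot(P[:,0]-p[0],P[:,1]-p[1])<.055
for nm,a,b,lo,hi in [('pail',15,38,.18,.215),('binrim',100,130,.13,.17)]:
    m=near&(hsv[:,0]>a)&(hsv[:,0]<b)&(hsv[:,1]>90)&(P[:,2]>lo)&(P[:,2]<hi)
    if m.sum()>20: print(nm,m.sum(),np.percentile(P[m,2],[50,90,98]),circ(P[m&(P[:,2]>np.percentile(P[m,2],98)-.005)][:,:2]))
E
```

```text
[-0.41 -0.46 -1.04] [0.2  0.43 0.46] [0.55721615 0.18604292 0.15132109]
pail 5060 [0.1931 0.2043 0.2053] [0.5112 0.1867 0.0055]
binrim 1316 [0.1477 0.149  0.1497] [0.555  0.1847 0.0411]
```

>>> {"op": "jog_arm", "data": {
  "motion": [
    [[0,0,0.7,0,1],[0,0,1.4,0,1],[0,0,2,0,1],[0,0,2,0,1],[0,0,2,0,1]]
  ]
}}

```text
clock: 27.0
position: [0.5577, 0.1861, 0.1499]
orientation: [0.001, 0.027, 1.0, 0.0]
contact_force: [0.8, -0.2, 4.1]
gripper_width: 0.0621
gripper_force: 66.6
```

Seated on the floor (Fz rose to +4 N). I'll release and rise.

>>> {"op": "jog_arm", "data": {
  "motion": [
    [[0,0,-0.7,0,0.15],[0,0,-0.7,0,0],[0,0,-0.7,0,0],[0,0,-0.7,0,0],[0,0,-0.7,0,0],[0,0,-15,0,0],[0,0,-50,0,0],[0,0,-90,0,0],[0,0,-130,0,0],[0,0,-150,0,0],[0,0,-150,0,0],[0,0,-150,0,0]]
  ]
}}

```text
clock: 28.2
position: [0.5575, 0.1861, 0.3]
orientation: [0.001, 0.027, 1.0, 0.0]
contact_force: [-0.1, 0.5, -0.2]
gripper_width: 0.0853
gripper_force: 0.0
```

```bash
python3 - <<'E'
from m0 import *
d=cam('wrist'); P,uv=cloud(d); s=observe(); p=s['position']; print(p,s['contact_force'])
hsv=cv2.cvtColor(d['img'],cv2.COLOR_RGB2HSV)[uv[:,1],uv[:,0]].astype(int)
near=np.hypot(P[:,0]-.557,P[:,1]-.185)<.05
for nm,a,b,lo,hi in [('pail',15,38,.185,.20),('binrim',100,130,.13,.17)]:
    m=near&(hsv[:,0]>a)&(hsv[:,0]<b)&(hsv[:,1]>90)&(P[:,2]>lo)&(P[:,2]<hi)
    if m.sum()>20: print(nm,m.sum(),np.percentile(P[m,2],[50,90,98]),circ(P[m][:,:2]))
red=((hsv[:,0]<8)|(hsv[:,0]>172))&(hsv[:,1]>130)&(abs(P[:,0]-.48)<.03)&(abs(P[:,1]-.23)<.04)&(abs(P[:,2]-.16)<.006)
print('collar',np.percentile(P[red],[1,50,99],axis=0))
hk=(P[:,1]>.14)&(P[:,1]<.24)&(abs(P[:,2]-.1565)<.003)&(abs(P[:,0]-.48)<.02)&(hsv[:,1]<100); print('hook/buffer y',np.percentile(P[hk,1],[1,99]))
w=d['img'][90:280,150:450]; sc=cam('scene')['img'][80:270,150:450]
cv2.imwrite('pics/f9.png',cv2.resize(np.vstack([w,sc])[:,:,::-1],None,fx=1.55,fy=1.55,interpolation=cv2.INTER_CUBIC))
E
```

```text
[0.5571 0.186  0.2989] [0.8262 0.0105 0.7026]
pail 699 [0.1907 0.193  0.1936] [0.5625 0.1862 0.0308]
binrim 455 [0.1472 0.1489 0.1496] [0.5581 0.1843 0.0422]
collar [[0.4646 0.2254 0.1593]
 [0.4815 0.2354 0.1608]
 [0.4916 0.2455 0.1626]]
hook/buffer y [0.1642 0.2247]
```

View pics/f9.png

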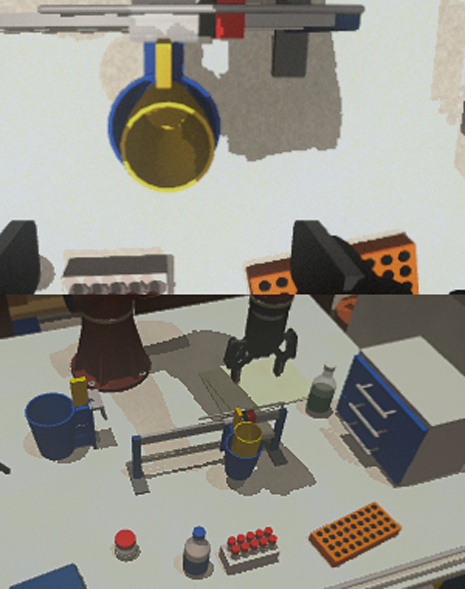

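The view shows the pail nested in the hanging bin (168,140), about 45 mm above its rim. The hook still touches the buffer, the collar is still at y 0.2354, and the bystanders in view are standing. I'll hand it in.

```bash
python3 -c "
from rig import *
print(job_done())"
```

```text
the job is handed in; nothing more can be done
None
```

I hung the middle bin on the rail and slid it under the keeper rod until it pressed on the buffer (about 5.6 N, collar not moved). The pail is nested on the bin's floor and released, and the job is handed in at about 28 s.

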